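# Sweep used tube caps into the collecting pan

### The arm

A 6-joint arm with a two-finger parallel gripper is mounted at the origin on the work surface. World frame = base frame: x ahead of the robot, y to its left, z up, the work surface at z = 0. Lengths are in m, angles in rad, forces in N, time in s.
With the tool pointing down it reaches from about 0.25 to 0.725 m from the base axis. Payload 4 kg.
Tool frame: the origin (TCP) lies midway between the tips of the shut fingers; the grasp point (between the pads) lies 19 mm behind it (bot.grip_depth is the distance from the TCP to the grasp point, in m); z points along the fingers, y is the line along which they close (so a half turn about z gives the same grasp; the last joint's range is limited). The gripper opens to 85 mm and grips with 20 to 120 N. Pads are 22 mm wide; open, the fingers measure 114 mm over their backs; the gripper's body (76 mm by 85 mm) begins 54 mm behind the grasp point. The pads swing forward as they close: fully open they stand 13 mm farther back than shut.
Start: joints at [1.143, 0.241, 0.005, 1.335, 0, 1.571], TCP at [0.207, 0.455, 0.231] pointing down, gripper open.
Joint ranges: [-2.72, 2.72], [-1.05, 1.87], [-1.09, 1.28], [-1.99, 2.15], [-1.42, 1.44], [-3.14, 3.14]. Speed limits (rad/s): [2.79, 2.79, 3.14, 3.14, 3.14, 3.14].

### API

Orientations are given as a unit quaternion [x, y, z, w].
In Python, from workcell import bot gives the robot as it stands.
- The arm moves only by the shell command python3 -m creep 'ROWS'. ROWS is JSON, one flat list of numbers, 5 for each row, row after row: the shift along the world's x, y, z in m, then the turn about the world's z in rad, then the finger opening in m, from 0 to 0.0854. In form: [x, y, z, twist, claw, x, y, z, twist, claw, ...]. A call has 1 to 10 rows; each row is the pose to reach, as a shift and turn from the pose commanded when the call began; what a row does not reach only later rows make up. A row lasts 1/12 s, in which the tool goes at most 41.7 mm and 7.16 degrees, less where a joint would pass 70% of its speed; a pose out of reach is approached as far as the arm can. A call with a gripper value outside its range is refused whole. The fingers move at their own pace and stop on an object; the grip force is fixed at half the most. Time passes only in rows, so rows that repeat a pose let the fingers close. It gives the time, the measured TCP pose, the force, the opening and the grip force at its end, in the units of the state.
- bot.get_obs(): the state, without advancing time (a new reading comes with each control period).
- bot.camera(name): name is "side" or "top" or "wrist"; returns a dict with "pixels" (400x640x3 uint8, red, green, blue), "camera_matrix" (3x3 intrinsics, pixels), "extrinsics" (4x4, takes a point from world to camera coordinates); the wrist camera has in their place "T_tool_cam" (4x4, takes a point from camera to tool coordinates, whose origin is the TCP and whose axes are the flange's). Camera axes: x right, y down, z forward; pixel columns grow to the right and rows downward; lengths in m; the calibration is good to about 2 mm. The wrist camera is an equidistant fisheye: a pixel r from the principal point sees the ray r / f radians off the axis. A picture is of the moment at which its call begins: read the wrist's pose just before it. There is no depth.
- bot.job_done(): hands the job in; it is judged then, once.
Trained networks look in the newest picture that a camera, given by its name, has taken for a name from the list of things; names that differ only in an ending like _2 or _b are one class to them, and where a whole thing is asked for, a point or a joint stands for the part that bears it (a point fixed in the world has none). Each returns a list of dicts, best first, with "score" (0 to 1); they miss things now and then, are a little off and sometimes report something else, mostly with a low value. They report only what shows in the picture. A call takes as long as a camera call.
- bot.look_for(camera, thing): "centre" ([column, row] as shares, 0 to 1, of the picture: columns of its width, rows of its height, amid what is visible of it).
- bot.place_of(camera, thing): "centre" ([column, row] as shares, 0 to 1, of the picture: columns of its width, rows of its height: a listed point, or the origin of a listed thing).
The state is a dict: "clock": time; "joint_pos": joint angles; "joint_vel": joint speeds; "tau": joint torques, N m; "eef_pos": TCP position; "tool_rot": TCP orientation; "ft_force": force on the tool from outside, world axes, zero at the start; "ft_torque": the same for the moment, N m; "grip_width": finger opening in m; "grasp_force": force on a finger pad.
Only numpy, scipy, OpenCV 4.12 (cv2) and the standard library are available. Lean on these libraries where they do the work, as an engineer would, in place of code of your own. Each camera call takes 0.05 s, during which the arm holds its last target. There are 200 camera calls.

### The job

Clear the microscopy bench: with the fingertips, sweep the three used orange tube caps along the bench through the open side of the blue collecting pan, until each lies wholly inside it. Only push the caps, do not lift them, and leave the clean blue cap, the specimen jar, the slide box and the loose timer where they are.

Things in the scene. Friction and masses are not known exactly. Their poses are not given: they have to be found in the camera images.
- pan: low blue pan fixed to the bench, 130 mm (x) by 256 mm (y) outside; three walls 3 mm thick, 30 mm high. Origin: centre, at bench height. x points from the open side (edge at x = -65 mm) to the closed back (inner face x = +62 mm); y runs along the open side (inner faces of the side walls at y = -125 and +125 mm). Grey floor flush with the bench, no lip: caps slide in at z = 0.
- cap_a: used orange screw cap of a sample tube, a ribbed disc 32 mm in diameter and 14 mm high, about 15 g, lying flat and loose; it slides on the bench. Origin: centre of its underside, z up.
- cap_b: used orange screw cap of a sample tube, a ribbed disc 32 mm in diameter and 14 mm high, about 15 g, lying flat and loose; it slides on the bench. Origin: centre of its underside, z up.
- cap_c: used orange screw cap of a sample tube, a ribbed disc 32 mm in diameter and 14 mm high, about 15 g, lying flat and loose; it slides on the bench. Origin: centre of its underside, z up.
- cap_clean: clean blue screw cap of the same size as the orange ones, loose, lying among them; must stay. Origin: centre of its underside.
- jar: clear specimen jar with a red lid, 52 mm in diameter, 58 mm high, loose, standing near the sheet; must stay. Origin: centre of its underside.
- slide_box: flat green and grey microscope slide box, 100 mm along its x, 85 mm (91 mm with its clasp, on the -y side) along its y, 34 mm high, loose; must stay. Origin: centre of its underside.
- timer: white countdown timer, 62 x 66 mm and 20 mm high, loose, lying flat; must stay. Origin: centre of its underside.
- sheet: white bench marking 360 mm along its x by 270 mm along its y with blue end stripes, flush with the bench (no edge to catch on), on which the caps lie at first. Origin: its centre, at bench height; its x axis points roughly to the pan. It does not move.

How it is judged:
At the end, for the whole second after the job is handed in: All three orange caps lie still on the pan floor (origin below 18 mm, slower than 20 mm/s) inside the pan: centre at least 15 mm inside the open edge and between the walls; the clean cap, jar, slide box and timer are within 20 mm of where they started (x of cap_a in the frame of pan between -0.05 and 0.062 m and y of cap_a in the frame of pan between -0.125 and 0.125 m and height (world z) of each of cap_a, cap_b, cap_c below 0.018 m and linear speed of each of cap_a, cap_b, cap_c below 0.02 m/s and x of cap_b in the frame of pan between -0.05 and 0.062 m and y of cap_b in the frame of pan between -0.125 and 0.125 m and x of cap_c in the frame of pan between -0.05 and 0.062 m and y of cap_c in the frame of pan between -0.125 and 0.125 m and distance of each of cap_clean, jar, slide_box, timer from where it was at the start of the episode below 0.02 m); the robot touches nothing.
It fails at once if an orange cap is lifted off the bench (its origin rises above 20 mm) (height (world z) of any of cap_a, cap_b, cap_c above 0.02 m).
It fails at once if the clean blue cap is shifted by more than 20 mm or tipped (distance of cap_clean from where it was at the start of the episode above 0.02 m or angle between cap_clean's own z axis and vertical above 0.3 rad).
It fails at once if the specimen jar is shifted by more than 20 mm or tipped (distance of jar from where it was at the start of the episode above 0.02 m or angle between jar's own z axis and vertical above 0.3 rad).
It fails at once if the slide box is shifted by more than 20 mm or tipped (distance of slide_box from where it was at the start of the episode above 0.02 m or angle between slide_box's own z axis and vertical above 0.3 rad).
It fails at once if the loose timer is shifted by more than 20 mm or tipped (distance of timer from where it was at the start of the episode above 0.02 m or angle between timer's own z axis and vertical above 0.3 rad).
It also fails if it takes over 72 s, if anything falls off the work surface, if the arm or the gripper's body presses on something with over 40 N, if the wrist force passes 120 N, or if a joint passes its speed limit or range.

## Working session

There is one attempt and no reset: what is moved stays moved. The work goes in short steps, Python scripts to look and compute and a shell command to move; the robot and the scene stay as the last step left them, time stands still between calls to the robot, and variables do not carry over. Pictures are saved under pics/ and viewed, at most 10 in all, crops included, and the job is handed in when it is done.

```bash
mkdir -p pics; cat > h.py <<'E'
import numpy as np, cv2
from workcell import bot
def ray(c,u,v):
    K=np.array(c["camera_matrix"]);T=np.array(c["extrinsics"])
    d=np.linalg.inv(K)@[u,v,1];R=T[:3,:3]
    return -R.T@T[:3,3],R.T@d
def atz(c,u,v,z):
    o,d=ray(c,u,v);return o+d*(z-o[2])/d[2]
def tri(a,b):
    (o,d),(p,e)=a,b
    d=d/np.linalg.norm(d);e=e/np.linalg.norm(e)
    s=np.linalg.lstsq(np.c_[d,-e],p-o,rcond=None)[0]
    x,y=o+s[0]*d,p+s[1]*e
    return (x+y)/2,np.linalg.norm(x-y)
E
python3 - <<'E'
from h import *
Z=dict(pan=0,cap_a=0,cap_clean=0,jar=0,slide_box=0,timer=0,sheet=0)
for n in("top","side"):
    c=bot.camera(n);cv2.imwrite(f"pics/{n}0.png",c["pixels"][:,:,::-1])
    print(n,ray(c,320,200))
    for t in Z:
        for r in bot.place_of(n,t)[:5]:
            u,v=r["centre"][0]*640,r["centre"][1]*400
            print(t,round(r["score"],2),round(u),round(v),atz(c,u,v,0).round(3))
print(bot.get_obs()["clock"],bot.get_obs()["tool_rot"])
E
```

```text
top (array([0.46546331, 0.03856997, 0.83219397]), array([ 0.15889331, -0.03318979, -0.98681285]))
pan 0.92 453 228 [ 0.537 -0.285  0.   ]
pan 0.64 311 242 [0.507 0.03  0.   ]
pan 0.47 294 268 [0.451 0.067 0.   ]
cap_a 0.71 292 266 [0.455 0.07  0.   ]
cap_a 0.66 340 216 [ 0.563 -0.034  0.   ]
cap_a 0.57 350 195 [ 0.611 -0.055  0.   ]
cap_clean 0.7 313 240 [0.512 0.027 0.   ]
jar 0.59 190 272 [0.443 0.288 0.   ]
slide_box 0.56 330 138 [ 0.743 -0.012  0.   ]
timer 0.92 182 192 [0.617 0.316 0.   ]
timer 0.59 294 267 [0.454 0.067 0.   ]
sheet 0.69 314 229 [0.535 0.024 0.   ]
side (array([ 0.1997602 , -0.45305488,  0.49602472]), array([ 0.53228113,  0.62892853, -0.5667992 ]))
pan 0.68 420 352 [ 0.534 -0.287  0.   ]
cap_a 0.64 325 248 [ 0.571 -0.032  0.   ]
cap_a 0.52 247 246 [0.459 0.065 0.   ]
cap_a 0.49 351 244 [ 0.617 -0.054  0.   ]
cap_clean 0.66 276 248 [0.498 0.024 0.   ]
cap_clean 0.38 352 245 [ 0.618 -0.056  0.   ]
jar 0.94 191 197 [0.447 0.281 0.   ]
slide_box 0.82 382 215 [ 0.733 -0.025  0.   ]
timer 0.8 247 168 [0.61  0.318 0.   ]
sheet 0.97 292 244 [0.529 0.015 0.   ]
0.8 [ 2.12275249e-01  9.77209915e-01 -3.26338326e-06  1.34554675e-05]
```

View pics/top0.png

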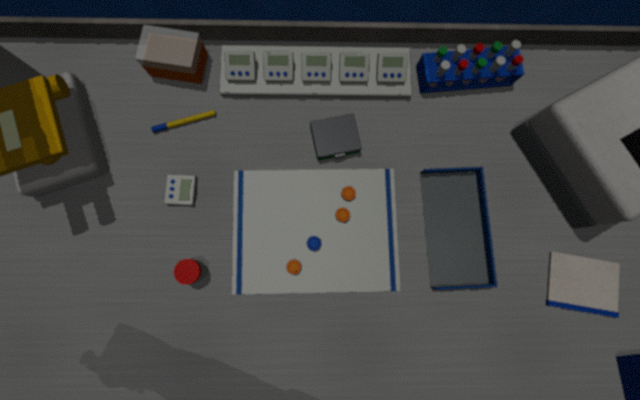

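View pics/side0.png

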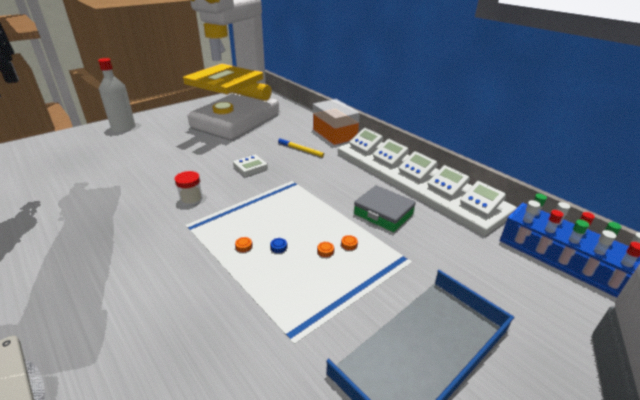

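The top view shows three orange caps at about (293,267), (342,215) and (348,194). The clean blue cap is at (314,243), and the pan spans columns 421–495, with its open side facing left (+y). The side view shows the same layout. Next I'll refine the positions with colour blobs and two-view triangulation.

```bash
python3 - <<'E'
from h import *
def blobs(c,h0,h1,lo,hi,box):
    m=cv2.inRange(cv2.cvtColor(c["pixels"],cv2.COLOR_RGB2HSV),(h0,120,60),(h1,255,255))
    n,_,s,ce=cv2.connectedComponentsWithStats(m)
    return sorted([tuple(ce[i]) for i in range(1,n) if lo<s[i,4]<hi and box[0]<ce[i][0]<box[1] and box[2]<ce[i][1]<box[3]])
t=bot.camera("top");s=bot.camera("side")
T=blobs(t,5,20,60,400,(245,385,175,290));S=blobs(s,5,20,60,400,(200,400,225,275))
T+=blobs(t,105,130,60,400,(245,385,175,290));S+=blobs(s,105,130,60,400,(250,300,225,275))
print(T,S)
for a,b in zip(T,S):
    p,g=tri(ray(t,*a),ray(s,*b));print(p.round(4),round(g,4), "top@z=.012",atz(t,*a,.012).round(4))
# pan open-edge corners, on top of wall ends, jar lid
for u,v in((421,171),(428,289)):print("pan corner",atz(t,u,v,.03).round(3))
for u,v in((482,169),(494,287)):print("pan back",atz(t,u,v,.03).round(3))
cv2.imwrite("pics/pan.png",cv2.resize(t["pixels"][150:310,270:510,::-1],None,fx=3,fy=3,interpolation=cv2.INTER_CUBIC))
E
```

```text
[(np.float64(293.55555555555554), np.float64(266.6358024691358)), (np.float64(342.35064935064935), np.float64(214.43506493506493)), (np.float64(348.1275167785235), np.float64(193.09395973154363)), (np.float64(313.65492957746477), np.float64(243.0211267605634))] [(np.float64(243.11483253588517), np.float64(244.02392344497608)), (np.float64(325.2878048780488), np.float64(248.99512195121952)), (np.float64(348.9895833333333), np.float64(242.17708333333334)), (np.float64(278.21276595744683), np.float64(245.06382978723406))]
[0.4537 0.0677 0.0053] 0.0001 top@z=.012 [0.4539 0.0675 0.012 ]
[ 0.5666 -0.0383  0.0048] 0.0003 top@z=.012 [ 0.5658 -0.0377  0.012 ]
[ 0.6143 -0.0517  0.0052] 0.0003 top@z=.012 [ 0.6132 -0.051   0.012 ]
[0.504  0.0248 0.005 ] 0.0003 top@z=.012 [0.5038 0.0248 0.012 ]
pan corner [ 0.66  -0.209  0.03 ]
pan corner [ 0.408 -0.212  0.03 ]
pan back [ 0.665 -0.345  0.03 ]
pan back [ 0.412 -0.351  0.03 ]
```

View pics/pan.png

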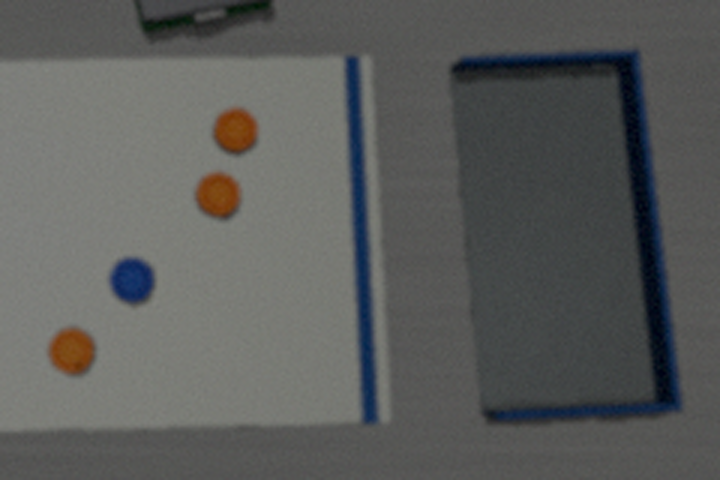

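Heights agree (caps are 5 mm at mid-height), so the positions hold. The pan's open edge is at y≈-0.22 and its inner x runs from about 0.413 to 0.658. I'll push each cap along -y, nested between two fingers 16 mm apart, starting with the farthest.

```bash
python3 -m creep '[0.407,-0.46,0,-1.143,0.016, 0.407,-0.46,0,-1.143,0.016, 0.407,-0.46,0,-1.143,0.016, 0.407,-0.46,0,-1.143,0.016, 0.407,-0.46,0,-1.143,0.016, 0.407,-0.46,0,-1.143,0.016, 0.407,-0.46,0,-1.143,0.016, 0.407,-0.46,0,-1.143,0.016, 0.407,-0.46,0,-1.143,0.016, 0.407,-0.46,0,-1.143,0.016]'
```

```text
clock: 1.73
eef_pos: [0.4846, 0.141, 0.2316]
tool_rot: [0.709, 0.705, 0.0, 0.0]
ft_force: [1.5, 1.7, 1.1]
grip_width: 0.0157
grasp_force: 0.0
```

```bash
python3 -m creep '[0.13,-0.146,0,0,0.016, 0.13,-0.146,0,0,0.016, 0.13,-0.146,0,0,0.016, 0.13,-0.146,0,0,0.016, 0.13,-0.146,0,0,0.016, 0.13,-0.146,0,0,0.016, 0.13,-0.146,0,0,0.016, 0.13,-0.146,0,0,0.016, 0.13,-0.146,0,0,0.016]'
```

```text
clock: 2.48
eef_pos: [0.6128, -0.002, 0.2314]
tool_rot: [0.707, 0.708, -0.0, -0.0]
ft_force: [-0.3, -0.5, -1.7]
grip_width: 0.0156
grasp_force: 0.0
```

```bash
python3 -m creep '[0.001,0,-0.04,0,0.016, 0.001,0,-0.08,0,0.016, 0.001,0,-0.12,0,0.016, 0.001,0,-0.16,0,0.016, 0.001,0,-0.19,0,0.016, 0.001,0,-0.21,0,0.016, 0.001,0,-0.218,0,0.016, 0.001,0,-0.225,0,0.016, 0.001,0,-0.225,0,0.016, 0.001,0,-0.225,0,0.016]'; python3 - <<'E'
from h import *
c=bot.camera("side");cv2.imwrite("pics/s1.png",cv2.resize(c["pixels"][150:400,180:540,::-1],None,fx=2,fy=2))
E
```

```text
clock: 3.32
eef_pos: [0.6156, -0.0026, 0.0079]
tool_rot: [0.707, 0.707, 0.001, 0.001]
ft_force: [0.2, 0.8, 0.2]
grip_width: 0.0161
grasp_force: 0.0
```

View pics/s1.png

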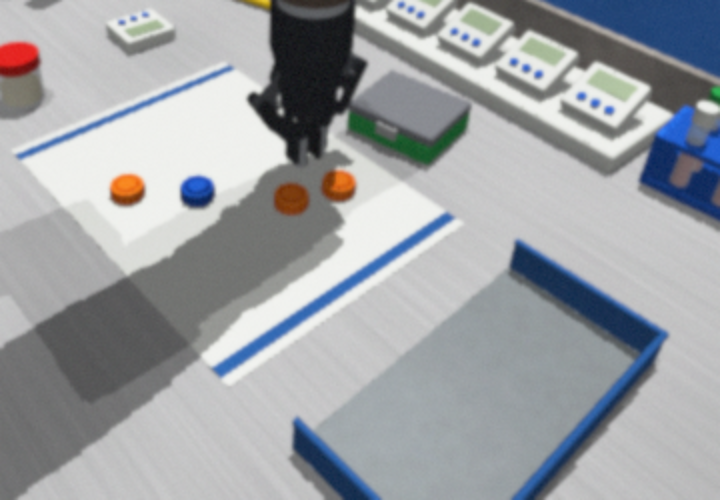

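The fingers are down behind the upper cap (crop ~(340,185)) and clear of both the slide box and the other cap. Pushing now.

```bash
python3 -m creep '[-0.002,-0.01,-0.001,0,0.016, -0.002,-0.02,-0.001,0,0.016, -0.002,-0.03,-0.001,0,0.016, -0.002,-0.043,-0.001,0,0.016, -0.002,-0.057,-0.001,0,0.016, -0.002,-0.072,-0.001,0,0.016, -0.002,-0.087,-0.001,0,0.016, -0.002,-0.102,-0.001,0,0.016, -0.002,-0.117,-0.001,0,0.016, -0.002,-0.132,-0.001,0,0.016]'
```

```text
clock: 4.2
eef_pos: [0.6124, -0.137, 0.0052]
tool_rot: [0.707, 0.707, -0.0, -0.0]
ft_force: [-0.5, 0.0, 0.3]
grip_width: 0.0161
grasp_force: 0.2
```

```bash
python3 -m creep '[0,-0.015,0,0,0.016, 0,-0.03,0,0,0.016, 0,-0.045,0,0,0.016, 0,-0.06,0,0,0.016, 0,-0.075,0,0,0.016, 0,-0.09,0,0,0.016, 0,-0.102,0,0,0.016, 0,-0.112,0,0,0.016, 0,-0.118,0,0,0.016, 0,-0.12,0,0,0.016]'; python3 - <<'E'
from h import *
c=bot.camera("side");cv2.imwrite("pics/s2.png",cv2.resize(c["pixels"][150:400,180:540,::-1],None,fx=2,fy=2))
E
```

```text
clock: 5.03
eef_pos: [0.6125, -0.2563, 0.0052]
tool_rot: [0.707, 0.707, -0.0, 0.0]
ft_force: [1.0, 0.6, -0.1]
grip_width: 0.0163
grasp_force: 0.1
```

View pics/s2.png

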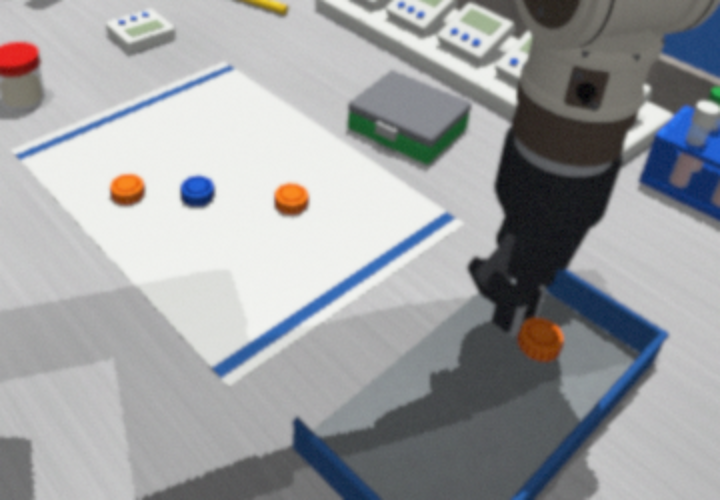

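The first cap is inside the pan (crop ~(540,340)) and nothing else moved. Next: back off, lift, and go behind the second cap.

```bash
python3 -m creep '[0,0.02,0,0,0.016, 0,0.03,0.03,0,0.016, 0,0.045,0.06,0,0.016, -0.01,0.085,0.06,0,0.016, -0.02,0.125,0.06,0,0.016, -0.03,0.163,0.06,0,0.016, -0.04,0.2,0.06,0,0.016, -0.047,0.235,0.06,0,0.016, -0.047,0.267,0.06,0,0.016, -0.047,0.267,0.06,0,0.016]'
```

```text
clock: 5.92
eef_pos: [0.5646, 0.0184, 0.0656]
tool_rot: [0.704, 0.71, 0.001, -0.001]
ft_force: [-0.8, -1.5, -0.3]
grip_width: 0.0159
grasp_force: 0.0
```

```bash
python3 -m creep '[0,0,-0.025,0,0.016, 0,0,-0.045,0,0.016, 0,0,-0.055,0,0.016, 0,0,-0.06,0,0.016, 0,0,-0.06,0,0.016]'
```

```text
clock: 6.33
eef_pos: [0.5645, 0.0119, 0.0041]
tool_rot: [0.707, 0.707, -0.001, -0.001]
ft_force: [-0.3, -0.3, 0.5]
grip_width: 0.0163
grasp_force: 0.0
```

```bash
python3 -m creep '[0.001,-0.01,0.001,0,0.016, 0.001,-0.02,0.001,0,0.016, 0.001,-0.03,0.001,0,0.016, 0.001,-0.043,0.001,0,0.016, 0,-0.058,0.001,0,0.016, -0.001,-0.074,0.001,0,0.016, -0.002,-0.09,0.001,0,0.016, -0.003,-0.106,0.001,0,0.016, -0.004,-0.122,0.001,0,0.016, -0.005,-0.138,0.001,0,0.016]'; python3 -m creep '[0,-0.016,0,0,0.016, 0,-0.032,0,0,0.016, 0,-0.048,0,0,0.016, 0,-0.064,0,0,0.016, 0,-0.08,0,0,0.016, 0,-0.095,0,0,0.016, 0,-0.11,0,0,0.016, 0,-0.122,0,0,0.016, 0,-0.128,0,0,0.016, 0,-0.13,0,0,0.016]'; python3 - <<'E'
from h import *
c=bot.camera("side");cv2.imwrite("pics/s3.png",cv2.resize(c["pixels"][150:400,180:540,::-1],None,fx=2,fy=2))
E
```

```text
clock: 7.17
eef_pos: [0.5605, -0.1285, 0.007]
tool_rot: [0.708, 0.707, 0.0, 0.0]
ft_force: [-0.4, 0.3, 0.1]
grip_width: 0.0159
grasp_force: 0.2
clock: 8.0
eef_pos: [0.5604, -0.2576, 0.0063]
tool_rot: [0.708, 0.707, 0.0, 0.0]
ft_force: [0.0, -0.0, 0.3]
grip_width: 0.0161
grasp_force: 0.2
```

View pics/s3.png

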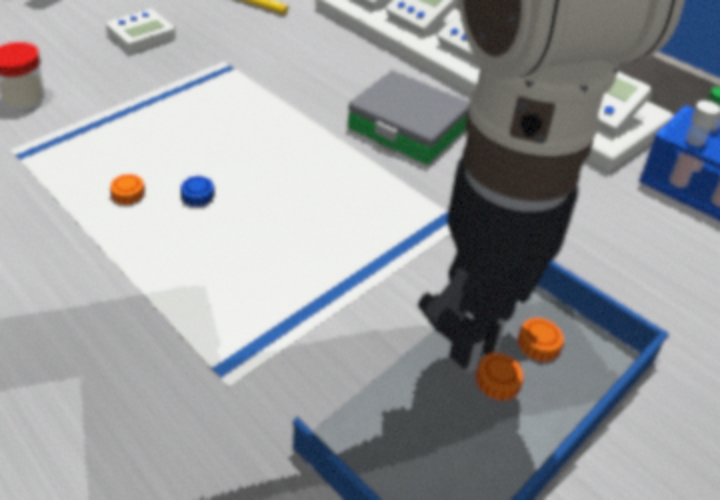

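The second cap is also inside (crop ~(500,377)), and the clean cap is untouched. Now for the third.

```bash
python3 -m creep '[0,0.02,0,0,0.016, 0,0.03,0.03,0,0.016, 0,0.045,0.065,0,0.016, -0.02,0.08,0.065,0,0.016, -0.04,0.113,0.065,0,0.016, -0.06,0.146,0.065,0,0.016, -0.08,0.179,0.065,0,0.016, -0.1,0.212,0.065,0,0.016, -0.107,0.25,0.065,0,0.016, -0.107,0.29,0.065,0,0.016]'; python3 -m creep '[0,0.04,0,0,0.016, 0,0.075,0,0,0.016, 0,0.088,0,0,0.016, 0,0.088,0,0,0.016, 0,0.088,-0.03,0,0.016, 0,0.088,-0.05,0,0.016, 0,0.088,-0.06,0,0.016, 0,0.088,-0.065,0,0.016, 0,0.088,-0.065,0,0.016]'
```

```text
clock: 8.88
eef_pos: [0.4503, 0.0355, 0.0712]
tool_rot: [0.707, 0.707, -0.001, -0.001]
ft_force: [0.2, 0.3, -0.3]
grip_width: 0.0162
grasp_force: 0.0
clock: 9.63
eef_pos: [0.4522, 0.1212, 0.0052]
tool_rot: [0.707, 0.707, -0.001, -0.001]
ft_force: [-0.5, -0.1, 0.1]
grip_width: 0.0158
grasp_force: 0.0
```

```bash
python3 -m creep '[0.001,-0.01,0.001,0,0.016, 0.001,-0.02,0.001,0,0.016, 0.001,-0.03,0.001,0,0.016, 0,-0.042,0.001,0,0.016, -0.001,-0.056,0.001,0,0.016, -0.002,-0.07,0.001,0,0.016, -0.003,-0.085,0.001,0,0.016, -0.004,-0.1,0.001,0,0.016, -0.005,-0.115,0.001,0,0.016, -0.005,-0.13,0.001,0,0.016]'; python3 -m creep '[0,-0.015,0,0,0.016, 0,-0.03,0,0,0.016, 0,-0.045,0,0,0.016, 0,-0.06,0,0,0.016, 0,-0.075,0,0,0.016, 0,-0.09,0,0,0.016, 0,-0.105,0,0,0.016, 0,-0.12,0,0,0.016, 0,-0.135,0,0,0.016, 0,-0.15,0,0,0.016]'; python3 -m creep '[0,-0.015,0,0,0.016, 0,-0.03,0,0,0.016, 0,-0.045,0,0,0.016, 0,-0.06,0,0,0.016, 0,-0.075,0,0,0.016, 0,-0.087,0,0,0.016, 0,-0.095,0,0,0.016, 0,-0.1,0,0,0.016, 0,-0.1,0,0,0.016]';  python3 - <<'E'
from h import *
c=bot.camera("side");cv2.imwrite("pics/s4.png",cv2.resize(c["pixels"][150:400,180:540,::-1],None,fx=2,fy=2))
E
```

```text
clock: 10.47
eef_pos: [0.4485, -0.01, 0.0081]
tool_rot: [0.708, 0.707, 0.0, 0.0]
ft_force: [0.1, -0.0, -0.1]
grip_width: 0.016
grasp_force: 0.1
clock: 11.3
eef_pos: [0.4484, -0.1602, 0.0082]
tool_rot: [0.708, 0.707, 0.0, 0.001]
ft_force: [0.4, -0.1, 0.4]
grip_width: 0.0157
grasp_force: 0.1
clock: 12.05
eef_pos: [0.4485, -0.2593, 0.0076]
tool_rot: [0.708, 0.707, 0.0, 0.0]
ft_force: [0.5, -0.1, 0.5]
grip_width: 0.0158
grasp_force: 0.0
```

View pics/s4.png

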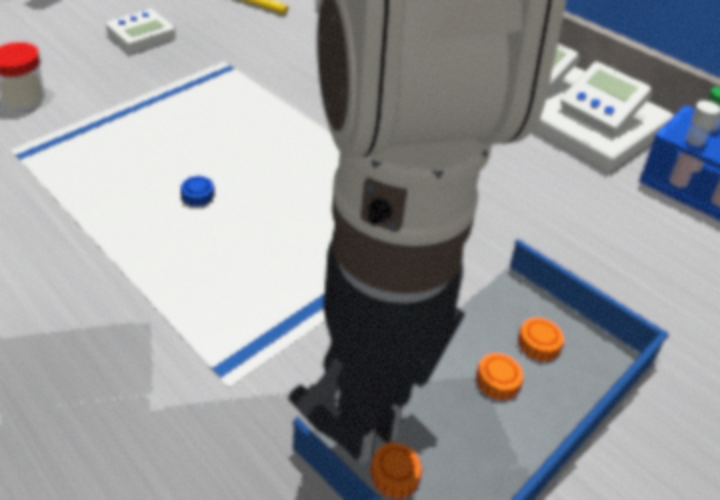

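All three caps are in the pan, the last at crop ~(397,470). I'll back off, lift clear, verify and hand in.

```bash
python3 -m creep '[0,0.02,0,0,0.016, 0,0.03,0.03,0,0.016, 0,0.04,0.07,0,0.016, 0,0.08,0.1,0,0.016, 0,0.12,0.12,0,0.016, 0,0.14,0.14,0,0.016, 0,0.14,0.16,0,0.016, 0,0.14,0.16,0,0.016, 0,0.14,0.16,0,0.016]'; python3 - <<'E'
from h import *
c=bot.camera("side");cv2.imwrite("pics/s5.png",c["pixels"][:,:,::-1])
m=cv2.inRange(cv2.cvtColor(c["pixels"],cv2.COLOR_RGB2HSV),(5,120,60),(20,255,255));m[:270]=0
n,_,s,ce=cv2.connectedComponentsWithStats(m)
for i in range(1,n):
    if s[i,4]>60: print(ce[i].round(),atz(c,*ce[i],.006).round(3))
for t in("cap_clean","jar","slide_box","timer"):
    for r in bot.place_of("side",t)[:1]:
        u,v=r["centre"][0]*640,r["centre"][1]*400;print(t,r["score"],atz(c,u,v,0).round(3))
E
```

```text
clock: 12.85
eef_pos: [0.4493, -0.1172, 0.1684]
tool_rot: [0.706, 0.708, 0.001, 0.001]
ft_force: [-0.4, -0.2, -0.8]
grip_width: 0.0163
grasp_force: 0.0
[450. 319.] [ 0.612 -0.281  0.006]
[429. 338.] [ 0.56  -0.283  0.006]
[378. 385.] [ 0.448 -0.285  0.006]
cap_clean 0.63 [0.502 0.018 0.   ]
jar 0.66 [0.441 0.281 0.   ]
slide_box 0.91 [ 0.728 -0.025  0.   ]
timer 0.63 [ 0.612  0.305 -0.   ]
```

View pics/s5.png

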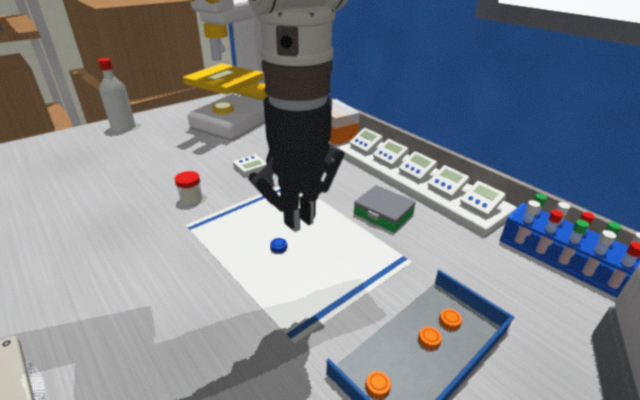

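The caps lie at (450,319), (429,338) and (378,385), all about 60 mm inside the open edge, and the other items are where they started.

```bash
python3 -c "
from workcell import bot
print(bot.job_done())"
```

```text
the job is handed in; nothing more can be done
None
```

All three orange caps are in the pan, about 60 mm past its open edge; the clean cap, jar, slide box and timer show no visible movement, and I handed the job in at about 13 s (no verdict was returned).

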